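# Put away the lifter's suction pads after a changeover

### The arm

A 6-joint arm with a two-finger parallel gripper is mounted at the origin on the work surface. World frame = base frame: x ahead of the robot, y to its left, z up, the work surface at z = 0. Lengths are in m, angles in rad, forces in N, time in s.
With the tool pointing down it reaches from about 0.35 to 0.85 m from the base axis. Payload 8.1 kg.
Tool frame: the origin (TCP) lies midway between the tips of the shut fingers; the grasp point (between the pads) lies 19 mm behind it; z points along the fingers, y is the line along which they close (so a half turn about z gives the same grasp; the last joint's range is limited). The gripper opens to 93 mm and grips with 3 to 60 N. Pads are 15 mm wide; open, the fingers measure 128 mm over their backs; the gripper's body (75 mm by 188 mm) begins 65 mm behind the grasp point.
Start: joints at [-1.426, 0.13, 1.488, -0, 1.523, -0.085], TCP at [0.137, -0.584, 0.219] pointing down, gripper open.
Joint ranges: [-2.96, 2.96], [-0.89, 2.26], [0.02, 2.5], [-1.34, 4.48], [0, 2.73], [-2.66, 2.66]. Speed limits (rad/s): [2.39, 2.39, 2.79, 3.14, 3.14, 3.14].

### API

Orientations are given as [roll, pitch, yaw] about the fixed x, y, z axes, in that order (R = Rz(yaw) Ry(pitch) Rx(roll)).
In Python, from plant import monitor, optics, robot gives the robot as it stands.
- The arm moves only by the shell command python3 -m creep 'ROWS' [FORCE]. ROWS is JSON, a list of rows, each a list of 7 numbers: the shift along the tool's x, y, z in cm, then the turn, a rotation vector about the tool's x, y, z in degrees, then the opening, from -1 (shut) to 1 (fully open), so that 0 is half open. In form: [[tx, ty, tz, wx, wy, wz, gripper], ...]. A call has 1 to 12 rows; each row shifts and turns the commanded pose from where the row before left it, along the tool's axes as they then stand; what a row does not reach is not made up. A row lasts 1/12 s, in which the tool goes at most 41.7 mm and 7.16 degrees, less where a joint would pass 70% of its speed; a pose out of reach is approached as far as the arm can. A call is refused whole if a number of a shift passes 4.17 or a number of a turn 7.16, either way. A call with a gripper value outside its range is refused whole. The fingers move at their own pace and stop on an object; FORCE is the grip in N (left out, the last holds). Time passes only in rows, so rows that do not move let the fingers close. It gives the time, the measured TCP pose, the force, the opening and the grip force at its end, in the units of the state.
- monitor.sense(): the state, without advancing time (a new reading comes with each control period).
- optics.camera(name): name is "scene" or "top" or "wrist"; returns a dict with "frame" (480x640x3 uint8, blue, green, red), "K" (3x3 intrinsics, pixels), "D" ([k1, k2, p1, p2, k3] as OpenCV has them; the pictures are not rectified), "camera_from_world" (4x4, takes a point from world to camera coordinates); the wrist camera has in their place "tool_from_camera" (4x4, takes a point from camera to tool coordinates, whose origin is the TCP and whose axes are the flange's). Camera axes: x right, y down, z forward; pixel columns grow to the right and rows downward; lengths in m; the calibration is good to about 2 mm. A picture is of the moment at which its call begins: read the wrist's pose just before it. There is no depth.
- robot.hand_in(): hands the job in; it is judged then, once.
Trained networks look in a picture, given as the dict that the camera call returned (one of the last four; its "shot" number tells which), for a name from the list of things; names that differ only in an ending like _2 or _b are one class to them, and where a whole thing is asked for, a point or a joint stands for the part that bears it (a point fixed in the world has none). Each returns a list of dicts, best first, with "p" (0 to 1); they miss things now and then, are a little off and sometimes report something else, mostly with a low value. They report only what shows in the picture. A call takes as long as a camera call. They do not tell look-alikes from the thing itself.
- optics.recognise(label, picture): "position" ([column, row] in pixels, amid what is visible of it).
- optics.cut_out(label, picture): "mask" (480x640 bool, what is visible of it) and "position" ([column, row] in pixels, amid what is visible of it).
The state is a dict: "t": time; "qpos": joint angles; "dq": joint speeds; "tau": joint torques, N m; "tool_pos": TCP position; "tcp_rot": TCP orientation; "force": force on the tool from outside, world axes, zero at the start; "ft_torque": the same for the moment, N m; "grip_width": finger opening in m; "gripper_force": force on a finger pad.
Only numpy, scipy, OpenCV 4.12 (cv2) and the standard library are available. Lean on these libraries where they do the work, as an engineer would, in place of code of your own. Each camera call takes 0.05 s, during which the arm holds its last target. There are 200 camera calls.

### The job

Put the vacuum lifter's suction pads away: stand each of the three flat pads upright in the storage dish of its own size, sitting flat on the bottom of the recess. The oblong bellows pad is worn out: push it down through the sprung flap in the top of the scrap bin so that it drops inside and the flap closes again. The order is up to you.

Things in the scene. Friction and masses are not known exactly. Their poses are not given: they have to be found in the camera images.
- pad_large: The large flat suction pad: a round black rubber lip 90 mm across (6 mm thick at the rim, then a cone rising to 34 mm across at 18 mm above the underside), with an upright steel hub 25 mm in diameter from 18 to 58 mm, made to be gripped; about 240 g. Stands lip down on the bench. Origin: centre of the underside; z up along the hub.
- pad_medium: The medium flat suction pad: a round black rubber lip 70 mm across (6 mm thick at the rim, then a cone rising to 34 mm across at 18 mm above the underside), with an upright steel hub 25 mm in diameter from 18 to 58 mm, made to be gripped; about 190 g. Stands lip down on the bench. Origin: centre of the underside; z up along the hub.
- pad_small: The small flat suction pad: a round black rubber lip 50 mm across (6 mm thick at the rim, then a cone rising to 34 mm across at 18 mm above the underside), with an upright steel hub 25 mm in diameter from 18 to 58 mm, made to be gripped; about 140 g. Stands lip down on the bench. Origin: centre of the underside; z up along the hub.
- pad_bellows: The worn bellows pad, the only oblong one: three stacked black rubber folds, seen from above a bar with round ends 66 mm long (along its y) and 32 mm wide (along its x), 36 mm high in all, then an upright steel hub 25 mm in diameter from 36 to 76 mm above the underside, made to be gripped; about 240 g. Stands on its folds. Origin: centre of the underside; z up along the hub.
- dish_large: The large storage dish, fixed: a low grey round tray with a recess 108 mm in inner diameter for the 90 mm flat pad (9 mm of room all round); wall 5 mm thick, 118 mm outside, rim 14 mm high, recess floor 4 mm above the bench. Origin: centre of the underside on the bench; z up.
- dish_medium: The medium storage dish, fixed: a low grey round tray with a recess 88 mm in inner diameter for the 70 mm flat pad (9 mm of room all round); wall 5 mm thick, 98 mm outside, rim 14 mm high, recess floor 4 mm above the bench. Origin: centre of the underside on the bench; z up.
- dish_small: The small storage dish, fixed: a low grey round tray with a recess 68 mm in inner diameter for the 50 mm flat pad (9 mm of room all round); wall 5 mm thick, 78 mm outside, rim 14 mm high, recess floor 4 mm above the bench. Origin: centre of the underside on the bench; z up.
- bin: The scrap bin, fixed: a square sheet-metal box 150 x 150 mm, 180 mm high, at the left or right end of the work. In the middle of its top is an opening 94 mm (along the bin's x) by 100 mm (along its y), closed flush by a grey flap, at the bin's centre. Origin: centre of the underside on the bench; z up, x across the flap away from its hinge.
- flap (a joint): The flap in the bin's top, 90 x 96 mm, hinged on the bin's -x side, 47 mm from its centre. 0 = shut, level with the top, 180 mm above the bench; grows (rad) as it swings down, at most 1.4. A light spring (about 1 N at its middle) shuts it. Pushed 40 mm down there, long side best along the hinge (bin y), and let go, the bellows pad falls through; merely dropped on it, it may stick halfway.
There are look-alikes about, which are no part of the job. What is shaped like the pad_large but yellow is not meant.

How it is judged:
At the end, for the whole second after the job is handed in: Each flat pad stands upright (within 0.12 rad) in the dish of its own size, within 12 mm of its centre and down on the recess floor; the bellows pad lies inside the scrap bin; the flap is shut (under 0.15 rad); all pads are at rest (horizontal distance between pad_large and dish_large below 0.012 m and z of pad_large in the frame of dish_large between 0.001 and 0.008 m and angle between each of pad_large, pad_medium, pad_small's own z axis and vertical below 0.12 rad and linear speed of each of pad_large, pad_medium, pad_small, pad_bellows below 0.02 m/s and horizontal distance between pad_medium and dish_medium below 0.012 m and z of pad_medium in the frame of dish_medium between 0.001 and 0.008 m and horizontal distance between pad_small and dish_small below 0.012 m and z of pad_small in the frame of dish_small between 0.001 and 0.008 m and x of pad_bellows in the frame of bin between -0.075 and 0.075 m and y of pad_bellows in the frame of bin between -0.075 and 0.075 m and z of pad_bellows in the frame of bin between 0 and 0.11 m and value of joint flap below 0.15 rad); the robot touches nothing.
It also fails if it takes over 106 s, if anything falls off the work surface, if the arm or the gripper's body presses on something with over 40 N, if the wrist force passes 120 N, or if a joint passes its speed limit or range.

## Working session

There is one attempt and no reset: what is moved stays moved. The work goes in short steps, Python scripts to look and compute and a shell command to move; the robot and the scene stay as the last step left them, time stands still between calls to the robot, and variables do not carry over. Pictures are saved under pics/ and viewed, at most 14 in all, crops included, and the job is handed in when it is done.

```bash
ls; mkdir -p pics; python3 - <<'E'
from plant import monitor, optics, robot
import cv2
print(monitor.sense())
for n in ["scene","top"]:
    p=optics.camera(n); cv2.imwrite(f"pics/{n}0.png",p["frame"]); print(n,p["K"],p["D"],p["camera_from_world"])
    for l in ["pad_large","pad_medium","pad_small","pad_bellows","dish_large","dish_medium","dish_small","bin","flap"]:
        print(l,[(d["position"],round(d["p"],2)) for d in optics.recognise(l,p)])
E
```

```text
pics
{'t': 0.0, 'qpos': array([-1.42643282e+00,  1.31171971e-01,  1.48928127e+00, -1.06548413e-05,
        1.52298875e+00, -8.54162062e-02]), 'dq': array([ 1.01030325e-03, -2.29692542e-03, -1.14832636e-03, -4.78943195e-04,
        4.56268403e-07, -2.79830612e-04]), 'tau': array([ 4.49312269e-03, -5.59839857e+01, -4.91760099e+01,  7.70192407e-02,
        3.50108917e-02, -1.46101838e-04]), 'tool_pos': array([ 0.13658378, -0.58366119,  0.2175799 ]), 'tcp_rot': array([-3.13974915e+00, -1.47168671e-04,  2.29780099e-01]), 'force': array([-0.04692118, -0.66365565, -0.22288669]), 'ft_torque': array([ 0.04447002, -0.03258401, -0.00142988]), 'gripper_force': 0.0, 'grip_width': 0.09297794905001872}
scene [[545.92995429   0.         322.89215886]
 [  0.         545.92995429 247.37808367]
 [  0.           0.           1.        ]] [0.04893812 0.         0.         0.         0.        ] [[-0.31657683  0.94840139  0.0177175   0.1548731 ]
 [ 0.74060998  0.25880024 -0.62009619 -0.30762694]
 [-0.59268539 -0.18318633 -0.7843257   1.60864329]
 [ 0.          0.          0.          1.        ]]
pad_larg
[... 480 characters left out ...]
]] [-0.15108117  0.          0.          0.          0.        ] [[ 0.01788114 -0.99978086  0.01088518 -0.027245  ]
 [-0.99758848 -0.01857004 -0.06687591  0.50506334]
 [ 0.0670634  -0.00966312 -0.99770192  1.70857256]
 [ 0.          0.          0.          1.        ]]
pad_large [([203.2, 300.6], 0.87), ([390.7, 259.8], 0.72), ([241.8, 250.7], 0.69), ([257.6, 292.2], 0.56)]
pad_medium [([386.4, 257.4], 0.94), ([150.3, 227.4], 0.48)]
pad_small [([284.8, 257.6], 0.68)]
pad_bellows [([150.1, 229.7], 0.55), ([337.4, 261.0], 0.48)]
dish_large [([259.1, 202.0], 0.73)]
dish_medium [([377.8, 202.4], 0.68)]
dish_small [([313.3, 202.1], 0.84)]
bin [([157.6, 227.1], 0.68)]
flap [([150.8, 228.2], 0.92)]
```

View pics/scene0.png

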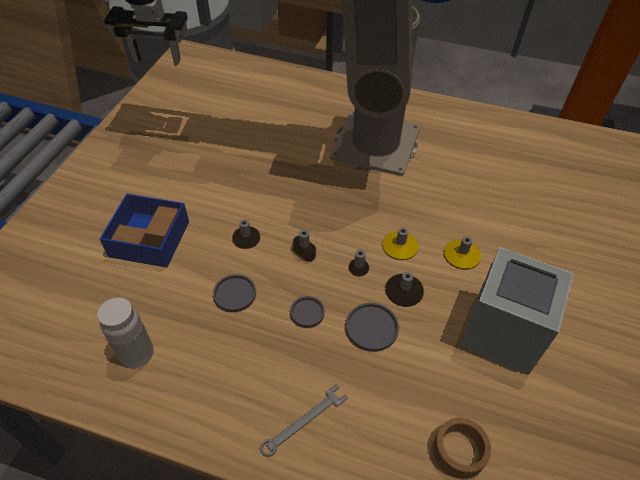

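View pics/top0.png

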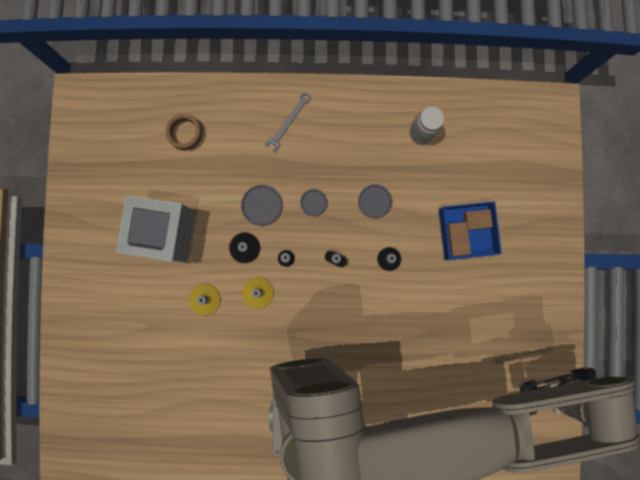

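The scene picture shows the black pads left to right: medium (246,233), bellows (304,245), small (359,262) and large (405,288). The yellow decoys are at (402,242) and (463,252), the dishes at (235,292) medium, (306,311) small and (371,326) large, and the bin at (525,300). In the top view the pads are large (244,247), small (286,257), bellows (336,258) and medium (389,259). The dishes are at (262,205), (313,202) and (375,201), and the flap is at (150,228). Next I'll fit silhouettes in both views.

```bash
cat > fit.py <<'E'
import numpy as np, cv2
from scipy.optimize import minimize
a=np.linspace(0,2*np.pi,48,endpoint=False); C=np.c_[np.cos(a),np.sin(a)]
def circ(r,z): return np.c_[r*C,np.full(48,z)]
def bar(z): q=C*.016; q=q+np.c_[0*a,np.sign(C[:,1])*.017]; return np.c_[q,np.full(48,z)]
def rect(x,y,z): return np.array([[i*x/2,j*y/2,z] for i in(-1,1) for j in(-1,1)])
def pad(r): return [np.r_[circ(r,0),circ(r,.006)],np.r_[circ(r,.006),circ(.017,.018)],np.r_[circ(.0125,.018),circ(.0125,.058)]]
def dish(r): return [np.r_[circ(r,0),circ(r,.014)]]
M=dict(pad_large=pad(.045),pad_medium=pad(.035),pad_small=pad(.025),
 pad_bellows=[np.r_[bar(0),bar(.036)],np.r_[circ(.0125,.036),circ(.0125,.076)]],
 dish_large=dish(.059),dish_medium=dish(.049),dish_small=dish(.039),
 bin=[np.r_[rect(.15,.15,0),rect(.15,.15,.18)]],flap=[rect(.09,.096,.18)])
S=4
def project(cam,P):
    T=cam["camera_from_world"]; r,_=cv2.Rodrigues(T[:3,:3])
    return cv2.projectPoints(P.astype(float),r,T[:3,3],np.array(cam["K"]),np.array(cam["D"]))[0][:,0]
def render(cam,parts,p):
    c,s=np.cos(p[3]),np.sin(p[3]); R=np.array([[c,-s,0],[s,c,0],[0,0,1]])
    m=np.zeros((480*S,640*S),np.uint8)
    for P in parts:
        uv=(project(cam,P@R.T+p[:3])+.5)*S-.5
        h=cv2.convexHull(uv.astype(np.float32))
        cv2.fillConvexPoly(m,np.round(h*16).astype(np.int32),1,shift=4)
    return m
def back(cam,uv,z):
    n=cv2.undistortPoints(np.array([[uv]],float),np.array(cam["K"]),np.array(cam["D"]))[0,0]
    T=cam["camera_from_world"]; d=T[:3,:3].T@np.r_[n,1]; o=-T[:3,:3].T@T[:3,3]
    return o+d*(z-o[2])/d[2]
def fit(name,views,p0,yaw=False):
    """views: list of (cam,mask)"""
    K=np.ones((S,S),np.uint8); ms=[(c,np.kron(m.astype(np.uint8),K)) for c,m in views]
    def cost(v):
        p=np.r_[v,0] if not yaw else v
        return sum(1-(lambda r:(r&m).sum()/max(1,(r|m).sum()))(render(c,M[name],p)) for c,m in ms)/len(ms)
    st=np.array(p0[:3] if not yaw else p0,float)
    step=np.array([.01,.01,.008,.3])[:len(st)]
    r=minimize(cost,st,method="Nelder-Mead",options=dict(initial_simplex=np.r_[[st],st+np.diag(step)],xatol=2e-4,fatol=1e-4,maxiter=250))
    return r.x,1-r.fun
E
cat > m1.py <<'E'
from plant import monitor, optics
from fit import *
W={"pad_large":((405,288),(244,247)),"pad_medium":((246,233),(389,259)),"pad_small":((359,262),(286,257)),"pad_bellows":((304,245),(336,258)),
"dish_large":((371,326),(262,205)),"dish_medium":((235,292),(375,201)),"dish_small":((306,311),(313,202)),"bin":((520,310),(157,228)),"flap":((527,285),(150,228))}
sc,tp=optics.camera("scene"),optics.camera("top")
for n,(a,b) in W.items():
    v=[];o=[]
    for cam,q in((sc,a),(tp,b)):
        ds=[d for d in optics.cut_out(n,cam) if np.hypot(*(np.array(d["position"])-q))<14]
        if not ds: # same shape under any name
            for k in W:
                ds=[d for d in optics.cut_out(k,cam) if np.hypot(*(np.array(d["position"])-q))<14] if k[:3]==n[:3] else []
                if ds: o.append(k); break
        if ds: v.append((cam,ds[0]["mask"])); o+=[round(ds[0]["p"],2),int(ds[0]["mask"].sum())]
        else: o.append("miss")
    p0=back(tp,b,.03 if n not in("flap","bin") else .18); p0[2]=0
    if n in("pad_bellows","bin","flap"):
        rs=[fit(n,v,np.r_[p0,y],True) for y in ((0,.8,1.6,2.4) if n=="pad_bellows" else (-.3,.3))]
        x,s=max(rs,key=lambda t:t[1])
    else: x,s=fit(n,v,p0)
    print(n,o,"xyz(yaw)",np.round(x,4),"IoU %.3f"%s, flush=True)
E
time python3 m1.py
```

```text
pad_large ['miss', 0.95, 779] xyz(yaw) [0.4778 0.2001 0.0044] IoU 0.962
pad_medium [0.7, 549, 0.82, 490] xyz(yaw) [ 0.4543 -0.2166 -0.0044] IoU 0.914
pad_small [0.6, 376, 0.51, 234] xyz(yaw) [ 0.4505  0.0783 -0.0059] IoU 0.905
pad_bellows [0.61, 470, 0.69, 214] xyz(yaw) [ 0.4509 -0.0623 -0.0058  2.6945] IoU 0.855
dish_large [0.98, 2126, 0.57, 1325] xyz(yaw) [ 0.6023  0.1538 -0.0029] IoU 0.943
dish_medium [0.64, 1245, 0.65, 880] xyz(yaw) [ 0.6193 -0.1736 -0.0051] IoU 0.925
dish_small [0.75, 879, 'dish_large', 0.37, 561] xyz(yaw) [ 0.6129  0.0022 -0.0042] IoU 0.932
bin [0.81, 9181, 0.93, 4069] xyz(yaw) [ 0.5172  0.4311 -0.003  -0.1251] IoU 0.978
flap [0.82, 1884, 0.88, 1292] xyz(yaw) [ 0.5162  0.4302 -0.0032 -0.1341] IoU 0.960
real	0m41.780s
user	0m23.709s
sys	0m11.133s
```

```bash
python3 -m creep '[[3.2,-2.4,-0.3,0,0,0,1],[3.2,-2.4,-0.3,0,0,0,1],[3.2,-2.4,-0.3,0,0,0,1],[3.2,-2.4,-0.3,0,0,0,1],[3.2,-2.4,-0.3,0,0,0,1],[3.2,-2.4,-0.3,0,0,0,1],[3.2,-2.4,-0.3,0,0,0,1],[3.2,-2.4,-0.3,0,0,0,1],[3.2,-2.4,-0.3,0,0,0,1],[3.2,-2.4,-0.3,0,0,0,1],[3.2,-2.4,-0.3,0,0,0,1],[3.2,-2.4,-0.3,0,0,0,1]]' 20
python3 -m creep '[[0,0,0,0,0,6.6,1],[0,0,0,0,0,6.6,1],[0,0,0,0,0,0,1],[0,0,0,0,0,0,1]]'
cat > wr.py <<'E'
from plant import monitor, optics
from fit import *
from scipy.spatial.transform import Rotation as Ro
def shot(save=None):
    s=monitor.sense(); p=dict(optics.camera("wrist"))
    T=np.eye(4); T[:3,:3]=Ro.from_euler("xyz",s["tcp_rot"]).as_matrix(); T[:3,3]=s["tool_pos"]
    raw=p; p["camera_from_world"]=np.linalg.inv(T@p["tool_from_camera"])
    if save: cv2.imwrite("pics/"+save,p["frame"])
    return p
def go(target,yaw=0):
    s=monitor.sense(); R=Ro.from_euler("xyz",s["tcp_rot"])
    print("shift cm",np.round(100*R.inv().apply(np.array(target)-s["tool_pos"]),2),"turn deg about tool",np.round(np.degrees((R.inv()*Ro.from_euler("xyz",[np.pi,0,yaw])).as_rotvec()),1))
E
python3 - <<'E'
from wr import *
s=monitor.sense(); print(s["tool_pos"],s["tcp_rot"],s["qpos"])
p=shot("w1.png"); print(p["tool_from_camera"],p["K"])
for n,x in dict(pad_medium=(.4543,-.2166),pad_bellows=(.4509,-.0623),dish_medium=(.619,-.1736)).items():
    print(n,project(p,np.array([[*x,0.0]])),[(d["position"],round(d["p"],2)) for d in optics.recognise(n,p)])
E
```

```text
t: 3.25
tool_pos: [0.446, -0.2146, 0.2551]
tcp_rot: [3.141, -0.001, 0.23]
force: [0.5, -0.5, 0.0]
grip_width: 0.0929
gripper_force: 0.0
t: 3.58
tool_pos: [0.445, -0.2162, 0.2547]
tcp_rot: [3.142, 0.0, 0.003]
force: [-0.3, -0.3, 0.5]
grip_width: 0.0934
gripper_force: 0.0
[ 0.44501947 -0.21622854  0.25466244] [3.14150311e+00 1.29393528e-05 3.27377391e-03] [-5.55897026e-01 -1.70116885e-01  1.71952865e+00 -8.27847484e-05
  1.59214436e+00  1.01162376e+00]
[[ 9.11452375e-04 -9.66226340e-01 -2.57693287e-01  6.98445199e-02]
 [ 9.99999273e-01  1.08409641e-03 -5.27878679e-04  1.73878085e-04]
 [ 7.89414651e-04 -2.57692618e-01  9.66226625e-01 -1.65997894e-01]
 [ 0.00000000e+00  0.00000000e+00  0.00000000e+00  1.00000000e+00]] [[382.63100214   0.         320.70763502]
 [  0.         382.63100214 244.00942515]
 [  0.           0.           1.        ]]
pad_medium [[321.14412395 198.83871074]] [([320.5, 197.6], 0.83)]
pad_bellows [[183.21964182 201.77838731]] [([171.2, 206.3], 0.87)]
dish_medium [[279.67068563  38.76577976]] [([277.9, 36.7], 0.68)]
```

View pics/w1.png

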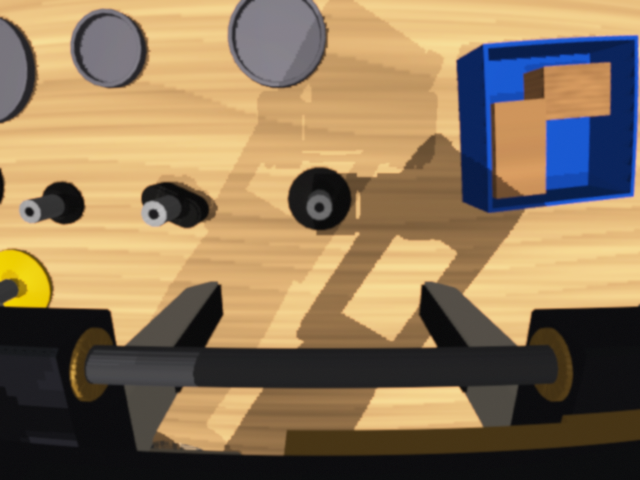

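The wrist view shows the medium pad at (320,198) with its hub top at (319,206). The bellows is at (172,206), the medium dish at (278,40) and the small dish at (110,48). These agree with the fit, so I'll refine with this view added.

```bash
cat > m2.py <<'E'
from wr import *
import sys
G=dict(pad_medium=(.4543,-.2166,0),pad_bellows=(.4509,-.0623,0,2.6945),dish_medium=(.6193,-.1736,0),dish_small=(.6129,.0022,0),
 pad_small=(.4505,.0783,0),pad_large=(.4778,.2001,0),dish_large=(.6023,.1538,0),flap=(.5162,.4302,0,-.134),bin=(.5172,.4311,0,-.125))
def refine(names,views=("wrist","scene","top"),tol=20):
    cams=[shot() if v=="wrist" else optics.camera(v) for v in views]
    for n in names:
        vs=[];o=[]
        h=np.mean(np.vstack(M[n])[:,2])
        for v,c in zip(views,cams):
            q=project(c,np.array([[G[n][0],G[n][1],h]]))[0]
            ds=[d for d in optics.cut_out(n,c) if np.hypot(*(np.array(d["position"])-q))<tol]
            if ds: vs.append((c,ds[0]["mask"])); o.append(v)
        for sub in ([[k] for k in vs[:1]] if o and o[0]=="wrist" else [])+[vs]:
            if sub: x,s=fit(n,sub,G[n],len(G[n])==4); print(n,o[:len(sub)],np.round(x,4),"IoU %.3f"%s,flush=True)
if __name__=="__main__": refine(sys.argv[1:])
E
python3 m2.py pad_medium dish_medium pad_bellows dish_small
```

```text
pad_medium ['wrist'] [ 0.4535 -0.2141 -0.0045] IoU 0.978
pad_medium ['wrist', 'scene'] [ 0.4541 -0.215  -0.0035] IoU 0.919
dish_medium ['wrist'] [ 0.6204 -0.1707 -0.0059] IoU 0.988
dish_medium ['wrist', 'scene', 'top'] [ 0.6194 -0.1714 -0.004 ] IoU 0.943
pad_bellows ['wrist'] [ 0.4498 -0.0571 -0.0086  2.6889] IoU 0.975
pad_bellows ['wrist', 'scene'] [ 4.5160e-01 -6.1600e-02  2.0000e-04  2.6831e+00] IoU 0.908
dish_small ['wrist'] [ 0.6132  0.0066 -0.0034] IoU 0.983
dish_small ['wrist', 'scene', 'top'] [ 0.6128  0.0056 -0.0024] IoU 0.934
```

```bash
python3 -m creep '[[0.9,-0.1,2,0,0,0,1],[0,0,4,0,0,0,1],[0,0,4,0,0,0,1],[0,0,4,0,0,0,1],[0,0,3.5,0,0,0,1],[0,0,3.0,0,0,0,1],[0,0,2.3,0,0,0,1],[0,0,0,0,0,0,1],[0,0,0,0,0,0,1]]' 25
python3 -m creep '[[0,0,0,0,0,0,-1],[0,0,0,0,0,0,-1],[0,0,0,0,0,0,-1],[0,0,0,0,0,0,-1],[0,0,0,0,0,0,-1],[0,0,0,0,0,0,-1],[0,0,0,0,0,0,-1],[0,0,0,0,0,0,-1],[0,0,0,0,0,0,-1],[0,0,0,0,0,0,-1]]' 25
```

```text
t: 5.28
tool_pos: [0.4528, -0.2146, 0.0257]
tcp_rot: [-3.14, 0.003, -0.001]
force: [0.6, -0.1, 0.7]
grip_width: 0.0929
gripper_force: 0.0
t: 6.12
tool_pos: [0.4539, -0.2153, 0.0265]
tcp_rot: [-3.142, 0.0, -0.001]
force: [0.3, 0.1, -0.3]
grip_width: 0.0307
gripper_force: 0.0
```

```bash
python3 -m creep '[[0,0,0,0,0,0,-1],[0,0,0,0,0,0,-1],[0,0,0,0,0,0,-1],[0,0,0,0,0,0,-1]]' 25
python3 -m creep '[[0,0,-3,0,0,0,-1],[0,0,-3,0,0,0,-1],[0,0,-3,0,0,0,-1],[0,0,0,0,0,0,-1],[0,0,0,0,0,0,-1]]'
python3 -c "
from wr import *
go((.6197,-.1712,.116)); p=shot('w2.png'); print(project(p,np.array([[.6197,-.1712,.014]])))"
```

```text
t: 6.45
tool_pos: [0.4539, -0.2153, 0.0266]
tcp_rot: [-3.141, 0.0, -0.001]
force: [-0.3, 0.7, -0.6]
grip_width: 0.0249
gripper_force: 25.0
t: 6.87
tool_pos: [0.4554, -0.2162, 0.1186]
tcp_rot: [3.139, -0.004, -0.001]
force: [0.5, 0.6, -3.1]
grip_width: 0.0245
gripper_force: 25.0
shift cm [16.43 -4.51  0.31] turn deg about tool [ 0.1 -0.2 -0. ]
[[250.97196196  -4.01360294]]
```

View pics/w2.png

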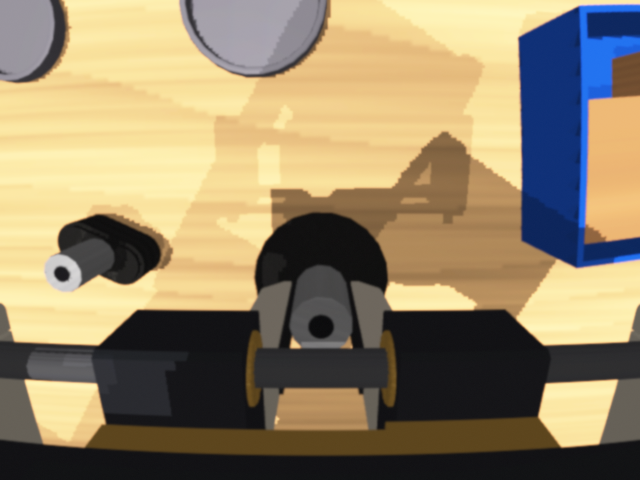

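The pad is held upright, with its hub at (320,326) between the fingers and the dish ahead at (255,20). I'll carry it over.

```bash
python3 -m creep '[[2.5,-0.7,0,0,0,0,-1],[3.3,-0.9,0,0,0,0,-1],[3.3,-0.9,0,0,0,0,-1],[3.3,-0.9,0,0,0,0,-1],[2.5,-0.7,0,0,0,0,-1],[1.5,-0.4,0,0,0,0,-1],[0,0,0,0,0,0,-1],[0,0,0,0,0,0,-1]]'
python3 -c "
from wr import *
go((.6197,-.1712,.032)); s=monitor.sense(); print(s['tool_pos'])
from m2 import *
refine(['pad_medium','dish_medium'],('wrist','scene','top'),60)" 
```

```text
t: 7.58
tool_pos: [0.6168, -0.1695, 0.1135]
tcp_rot: [-3.14, 0.004, 0.001]
force: [-1.8, -0.4, -2.3]
grip_width: 0.0247
gripper_force: 25.0
shift cm [0.32 0.18 8.15] turn deg about tool [-0.1  0.3  0. ]
[ 0.6168492  -0.1695108   0.11353165]
pad_medium ['scene', 'top'] [ 0.4543 -0.2166  0.    ] IoU 0.000
dish_medium ['wrist'] [ 0.6212 -0.174  -0.1344] IoU 0.449
dish_medium ['wrist', 'scene', 'top'] [ 0.6192 -0.1738 -0.0111] IoU 0.474
```

```bash
python3 -m creep '[[0,0,2.5,0,0,0,-1],[0,0,2.5,0,0,0,-1],[0,0,1,0,0,0,-1],[0,0,0,0,0,0,-1],[0,0,0,0,0,0,-1],[0,0,0,0,0,0,-1]]'
python3 -c "
from wr import *
go((.6197,-.1712,.032));shot('w3.png')"
```

```text
t: 8.53
tool_pos: [0.619, -0.1708, 0.0583]
tcp_rot: [3.141, -0.002, -0.001]
force: [0.5, -0.5, -1.7]
grip_width: 0.0247
gripper_force: 25.0
shift cm [0.06 0.04 2.63] turn deg about tool [ 0.  -0.1 -0. ]
```

View pics/w3.png

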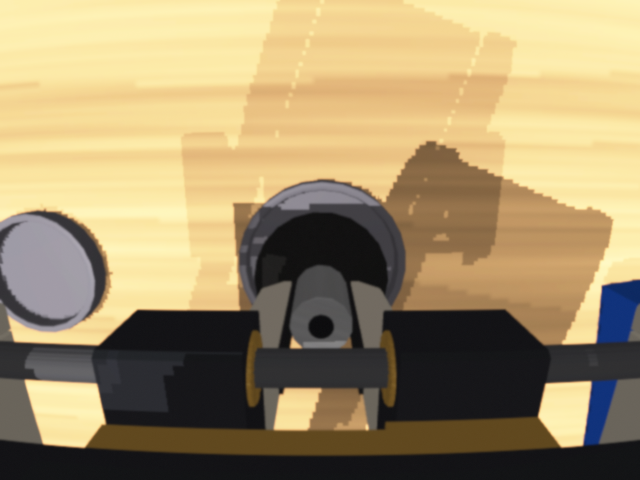

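The pad lip spans columns 255–388 and the dish 240–405, so they are centred. I'll lower it and release.

```bash
python3 -m creep '[[0,0,1,0,0,0,-1],[0,0,0.9,0,0,0,-1],[0,0,0.5,0,0,0,-1],[0,0,0.2,0,0,0,-1],[0,0,0,0,0,0,-1],[0,0,0,0,0,0,-1]]'
python3 -m creep '[[0,0,0,0,0,0,0.2],[0,0,0,0,0,0,0.2],[0,0,0,0,0,0,0.2],[0,0,0,0,0,0,0.2],[0,0,0,0,0,0,0.2],[0,0,-1,0,0,0,0.2],[0,0,-3,0,0,0,0.2],[0,0,-4,0,0,0,0.2],[0,0,-4,0,0,0,0.2],[0,0,-4,0,0,0,0.2]]'
python3 -c "
from m2 import *
s=monitor.sense();print(s['tool_pos'])
G['pad_medium']=(.6197,-.1712,.004)
refine(['pad_medium','dish_medium'],tol=40)
go((.451,-.059,.245))"
```

```text
t: 9.08
tool_pos: [0.6177, -0.1703, 0.0302]
tcp_rot: [-3.141, 0.001, -0.001]
force: [-0.3, 0.7, -1.7]
grip_width: 0.0244
gripper_force: 25.0
t: 9.92
tool_pos: [0.6176, -0.1703, 0.193]
tcp_rot: [-3.142, 0.0, -0.001]
force: [0.4, 0.3, 0.8]
grip_width: 0.0559
gripper_force: 0.0
[ 0.61762857 -0.17027457  0.19304812]
pad_medium ['wrist'] [ 0.6179 -0.1703  0.0026] IoU 0.978
pad_medium ['wrist', 'scene', 'top'] [ 0.6181 -0.1705  0.0017] IoU 0.803
dish_medium ['wrist'] [ 0.6191 -0.1711 -0.0013] IoU 0.498
dish_medium ['wrist', 'scene', 'top'] [ 0.6187 -0.1715 -0.0031] IoU 0.350
shift cm [-16.62 -11.1   -5.58] turn deg about tool [-0.1  0.2 -0. ]
```

```bash
python3 -m creep '[[-2.6,-1.8,-1,0,0,0,1],[-3.4,-2.2,-1,0,0,0,1],[-3.4,-2.2,-1,0,0,0,1],[-3.4,-2.2,-1,0,0,0,1],[-2.4,-1.7,0,0,0,0,1],[-1.4,-1,0,0,0,0,1],[0,0,0,0,0,0,1],[0,0,0,0,0,0,1],[0,0,0,0,0,0,1]]'
python3 -c "
from m2 import *
refine(['pad_bellows','dish_small','pad_small'],('wrist',),50)
s=monitor.sense();print(s['tool_pos'])
go((.451,-.059,.048))"
```

```text
t: 11.12
tool_pos: [0.4525, -0.0597, 0.2301]
tcp_rot: [3.141, 0.0, -0.001]
force: [-0.9, -0.3, 0.3]
grip_width: 0.0933
gripper_force: 0.0
pad_bellows ['wrist'] [ 0.4486 -0.0601 -0.0132  2.7026] IoU 0.972
pad_bellows ['wrist'] [ 0.4486 -0.0601 -0.0132  2.7026] IoU 0.972
pad_small ['wrist'] [ 0.4503  0.0825 -0.0059] IoU 0.972
pad_small ['wrist'] [ 0.4503  0.0825 -0.0059] IoU 0.972
[ 0.45255757 -0.05988535  0.23013476]
shift cm [-0.14 -0.09 18.21] turn deg about tool [-0.   0.1 -0.1]
```

```bash
python3 -m creep '[[-0.1,0,2,0,0,0,1],[0,0,4,0,0,0,1],[0,0,4,0,0,0,1],[0,0,3.5,0,0,0,1],[0,0,2.5,0,0,0,1],[0,0,1.5,0,0,0,1],[0,0,0.7,0,0,0,1],[0,0,0,0,0,0,1],[0,0,0,0,0,0,-1],[0,0,0,0,0,0,-1],[0,0,0,0,0,0,-1],[0,0,0,0,0,0,-1]]' 30
python3 -m creep '[[0,0,0,0,0,0,-1],[0,0,0,0,0,0,-1],[0,0,0,0,0,0,-1],[0,0,0,0,0,0,-1],[0,0,0,0,0,0,-1],[0,0,0,0,0,0,-1],[0,0,0,0,0,0,-1],[0,0,0,0,0,0,-1],[0,0,0,0,0,0,-1],[0,0,0,0,0,0,-1]]'
python3 -m creep '[[0,0,-3,0,0,0,-1],[0,0,-4,0,0,0,-1],[0,0,-4,0,0,0,-1],[0,0,-4,0,0,0,-1],[0,0,-4,0,0,0,-1],[0,0,-4,0,0,0,-1],[0,0,0,0,0,0,-1],[0,0,0,0,0,0,-1],[0,0,0,0,0,0,-1]]'
python3 -c "
from m2 import *
go((.43,.38,.32));p=shot('w4.png')"
```

```text
t: 12.32
tool_pos: [0.4523, -0.0597, 0.05]
tcp_rot: [3.141, -0.002, -0.001]
force: [-0.1, 0.0, 0.6]
grip_width: 0.0708
gripper_force: 0.0
t: 13.15
tool_pos: [0.4511, -0.0595, 0.0485]
tcp_rot: [3.142, 0.0, -0.001]
force: [0.5, -0.8, -1.0]
grip_width: 0.0246
gripper_force: 30.0
t: 13.9
tool_pos: [0.4509, -0.0593, 0.2776]
tcp_rot: [-3.141, 0.001, -0.001]
force: [0.1, 0.2, -3.2]
grip_width: 0.0247
gripper_force: 30.0
shift cm [ -2.12 -43.93  -4.22] turn deg about tool [-0.   0.1 -0. ]
```

View pics/w4.png

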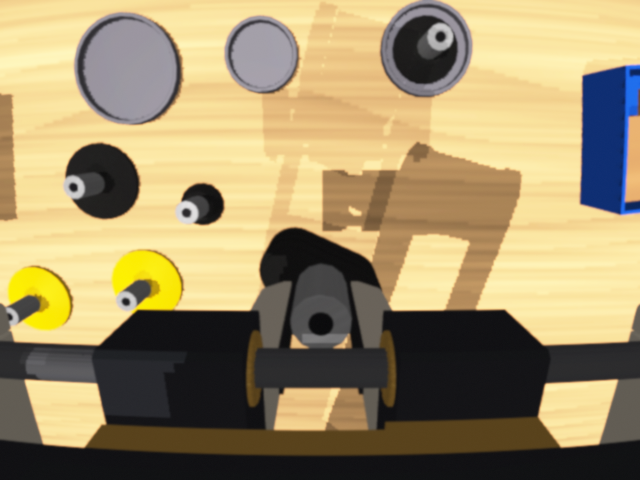

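The bellows is gripped by its hub at (320,322), with the long axis running as estimated. The medium pad sits in its dish at (425,50). Next I'll move beside the bin to look at the flap and find the hinge side.

```bash
python3 -m creep '[[-0.4,-2.4,-0.2,0,0,0,-1],[-0.4,-3.8,-0.2,0,0,0,-1],[-0.4,-4,-0.2,0,0,0,-1],[-0.4,-4,-0.2,0,0,0,-1],[-0.4,-4,-0.2,0,0,0,-1],[-0.4,-4,-0.2,0,0,0,-1],[-0.4,-4,-0.2,0,0,0,-1],[-0.4,-4,-0.2,0,0,0,-1],[-0.4,-4,-0.2,0,0,0,-1],[-0.4,-4,-0.2,0,0,0,-1],[-0.4,-3,-0.2,0,0,0,-1],[0,-2,0,0,0,0,-1]]'
python3 -m creep '[[0,0,0,0,0,0,-1],[0,0,0,0,0,0,-1],[0,0,0,0,0,0,-1]]'
python3 -c "
from m2 import *
p=shot('w5.png'); print(monitor.sense()['tool_pos'])
c,s=np.cos(-.13),np.sin(-.13)
for q in rect(.09,.096,.18)@np.array([[c,-s,0],[s,c,0],[0,0,1]]).T+[.5165,.4305,0]: print(q.round(3),project(p,q[None]).round(0))
refine(['flap','bin'],('wrist',),60)"
```

```text
t: 14.95
tool_pos: [0.4052, 0.3752, 0.2977]
tcp_rot: [3.14, 0.004, 0.002]
force: [0.3, -0.6, -2.7]
grip_width: 0.0249
gripper_force: 30.0
t: 15.2
tool_pos: [0.4069, 0.3716, 0.2986]
tcp_rot: [3.139, 0.003, -0.001]
force: [0.1, 0.7, -2.3]
grip_width: 0.0244
gripper_force: 30.0
[0.40726855 0.37134303 0.29919107]
[0.466 0.389 0.18 ] [[297. 158.]]
[0.478 0.484 0.18 ] [[167. 142.]]
[0.555 0.377 0.18 ] [[312.  26.]]
[0.567 0.472 0.18 ] [[174.  10.]]
flap ['wrist'] [ 0.5175  0.431  -0.0023 -0.1367] IoU 0.987
flap ['wrist'] [ 0.5175  0.431  -0.0023 -0.1367] IoU 0.987
bin ['wrist'] [ 0.5178  0.4305  0.0015 -0.1336] IoU 0.995
bin ['wrist'] [ 0.5178  0.4305  0.0015 -0.1336] IoU 0.995
```

View pics/w5.png

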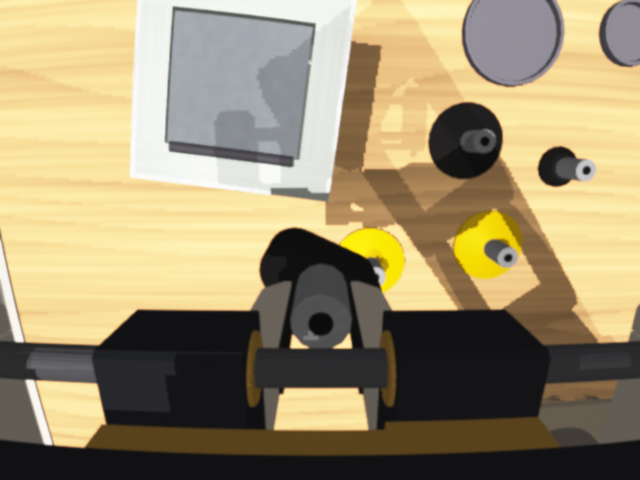

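The dark hinge bar lies along the robot-side edge of the flap at (232,155). So bin x ≈ world x, yaw ≈ -0.135, and the flap centre is (0.5177, 0.431). The bellows must yaw +18° and then move over the centre.

```bash
python3 -m creep '[[2,-1,0,0,0,0,-1],[3,-1.7,0,0,0,0,-1],[3,-1.7,0,0,0,0,-1],[2,-1.1,0,0,0,0,-1],[1,-0.5,0,0,0,0,-1],[0,0,0,0,0,-6,-1],[0,0,0,0,0,-6,-1],[0,0,0,0,0,-6,-1],[0,0,0,0,0,0,-1],[0,0,0,0,0,0,-1],[0,0,0,0,0,0,-1]]'
python3 -c "
from m2 import *
go((.5177,.431,.184),.314); print(monitor.sense()['tool_pos']); shot('w6.png')"
```

```text
t: 16.32
tool_pos: [0.5177, 0.4321, 0.3008]
tcp_rot: [-3.142, -0.0, 0.309]
force: [-0.2, -0.2, -1.9]
grip_width: 0.0243
gripper_force: 30.0
shift cm [-0.03  0.1  11.68] turn deg about tool [-0.  -0.  -0.3]
[0.51769845 0.43207399 0.30078594]
```

View pics/w6.png

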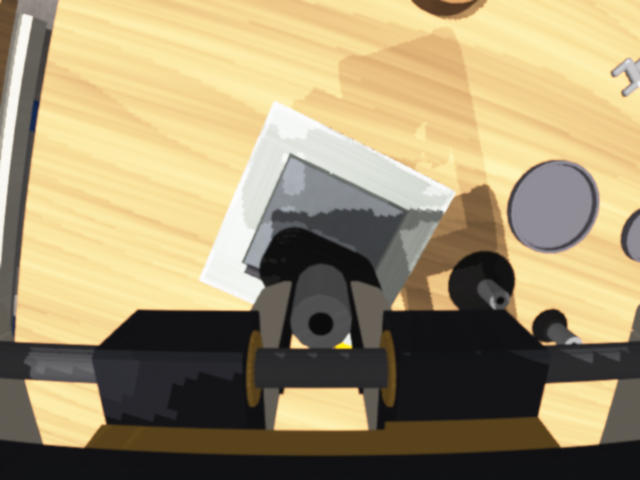

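The bellows is parallel to the hinge edge (260,270) and over the flap. I'll push it down 45 mm and release.

```bash
python3 -m creep '[[0,0.1,2,0,0,0,-1],[0,0,2.5,0,0,0,-1],[0,0,2,0,0,0,-1],[0,0,1.5,0,0,0,-1],[0,0,1.3,0,0,0,-1],[0,0,1.3,0,0,0,-1],[0,0,1.1,0,0,0,-1],[0,0,0,0,0,0,-1],[0,0,0,0,0,0,-1]]'
python3 -m creep '[[0,0,0,0,0,0,0],[0,0,0,0,0,0,0],[0,0,0,0,0,0,0],[0,0,0,0,0,0,0],[0,0,0,0,0,0,0],[0,0,0,0,0,0,0]]'
python3 -m creep '[[0,0,-2,0,0,0,0],[0,0,-3,0,0,0,0],[0,0,-4,0,0,0,0],[0,0,-3,0,0,0,0],[0,0,0,0,0,0,0],[0,0,0,0,0,0,0]]'
python3 -c "
from m2 import *
go((.4778,.2001,.29),0);G['pad_bellows']=(.5177,.431,.1,0); shot('w7.png')"
```

```text
t: 17.12
tool_pos: [0.5177, 0.4313, 0.1831]
tcp_rot: [3.141, 0.001, 0.313]
force: [0.6, -0.1, -1.8]
grip_width: 0.0244
gripper_force: 30.0
t: 17.62
tool_pos: [0.5179, 0.4317, 0.184]
tcp_rot: [-3.141, -0.0, 0.314]
force: [1.0, 0.1, 0.4]
grip_width: 0.0463
gripper_force: 0.0
t: 18.12
tool_pos: [0.5189, 0.4325, 0.3072]
tcp_rot: [-3.14, -0.006, 0.314]
force: [0.2, 0.5, -1.1]
grip_width: 0.0462
gripper_force: 0.0
shift cm [-11.09  20.84   1.62] turn deg about tool [-0.2 -0.3 18. ]
```

View pics/w7.png

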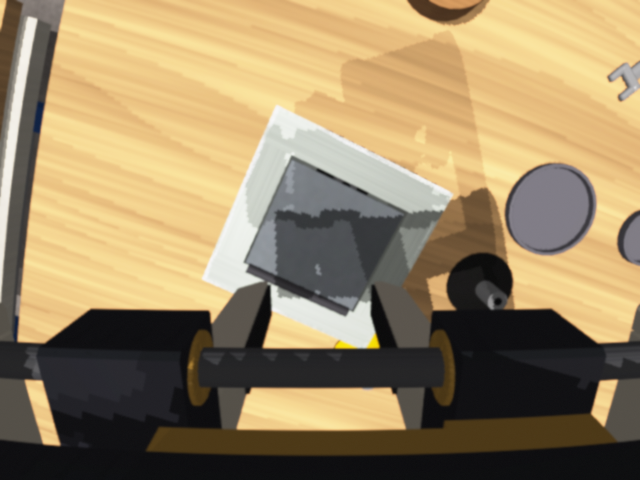

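The flap looks shut and the bellows is gone from sight. A few dark specks along the far edge near (345,180) will be checked at the end. Now the large pad.

```bash
python3 -m creep '[[-1.2,2.3,0,0,0,0,1],[-1.85,3.5,0,0,0,0,1],[-2.1,3.7,0.5,0,0,0,1],[-2.1,3.7,0.5,0,0,0,1],[-1.85,3.5,0.5,0,0,0,1],[-1.3,2.7,0,0,0,0,1],[-0.7,1.4,0,0,0,6,1],[0,0,0,0,0,6,1],[0,0,0,0,0,6,1],[0,0,0,0,0,0,1],[0,0,0,0,0,0,1]]'
python3 -c "
from m2 import *
print(monitor.sense()['tool_pos'])
refine(['pad_large','dish_large','pad_small','dish_small','flap'],('wrist',),50)
go((.4778,.2001,.026),0)"
```

```text
t: 19.08
tool_pos: [0.4761, 0.2015, 0.2871]
tcp_rot: [3.141, 0.003, 0.003]
force: [-0.2, 0.2, -0.5]
grip_width: 0.093
gripper_force: 0.0
[0.47610475 0.20149542 0.28710207]
pad_large ['wrist'] [ 0.4788  0.1995 -0.0019] IoU 0.986
pad_large ['wrist'] [ 0.4788  0.1995 -0.0019] IoU 0.986
dish_large ['wrist'] [ 0.6022  0.1535 -0.0042] IoU 0.987
dish_large ['wrist'] [ 0.6022  0.1535 -0.0042] IoU 0.987
pad_small ['wrist'] [ 0.447   0.074  -0.0217] IoU 0.962
pad_small ['wrist'] [ 0.447   0.074  -0.0217] IoU 0.962
dish_small ['wrist'] [ 6.142e-01  5.000e-04 -1.030e-02] IoU 0.981
dish_small ['wrist'] [ 6.142e-01  5.000e-04 -1.030e-02] IoU 0.981
flap ['wrist'] [ 0.5165  0.4303 -0.0017 -0.1292] IoU 0.989
flap ['wrist'] [ 0.5165  0.4303 -0.0017 -0.1292] IoU 0.989
shift cm [ 0.11  0.19 26.26] turn deg about tool [0.  0.  0.1]
```

```bash
python3 -m creep '[[0.2,0.2,3,0,0,0,1],[0,0,4,0,0,0,1],[0,0,4,0,0,0,1],[0,0,4,0,0,0,1],[0,0,4,0,0,0,1],[0,0,3.5,0,0,0,1],[0,0,2.2,0,0,0,1],[0,0,1.3,0,0,0,1],[0,0,0,0,0,0,1],[0,0,0,0,0,0,1]]'
python3 -c "
from m2 import *
go((.479,.1997,.026),0)"
python3 -m creep '[[0,0,0,0,0,0,-1],[0,0,0,0,0,0,-1],[0,0,0,0,0,0,-1],[0,0,0,0,0,0,-1],[0,0,0,0,0,0,-1],[0,0,0,0,0,0,-1],[0,0,0,0,0,0,-1],[0,0,0,0,0,0,-1],[0,0,0,0,0,0,-1],[0,0,0,0,0,0,-1],[0,0,0,0,0,0,-1],[0,0,0,0,0,0,-1]]' 25
python3 -m creep '[[0,0,0,0,0,0,-1],[0,0,0,0,0,0,-1],[0,0,-3,0,0,0,-1],[0,0,-3,0,0,0,-1],[0,0,-3,0,0,0,-1],[0,0,0,0,0,0,-1],[0,0,0,0,0,0,-1],[0,0,0,0,0,0,-1]]' 25
python3 -c "
from m2 import *
go((.6023,.1535,.031),0)"
```

```text
t: 20.22
tool_pos: [0.4782, 0.1997, 0.0284]
tcp_rot: [3.141, 0.002, 0.0]
force: [0.5, 0.6, 1.4]
grip_width: 0.093
gripper_force: 0.0
shift cm [0.08 0.   0.24] turn deg about tool [0.  0.1 0. ]
t: 21.22
tool_pos: [0.4788, 0.1997, 0.0288]
tcp_rot: [3.141, 0.0, -0.001]
force: [0.3, -1.0, -0.3]
grip_width: 0.0244
gripper_force: 25.0
t: 21.88
tool_pos: [0.4782, 0.1996, 0.1178]
tcp_rot: [3.141, 0.001, -0.001]
force: [-0.1, 0.3, -2.3]
grip_width: 0.025
gripper_force: 25.0
shift cm [12.42  4.6   8.67] turn deg about tool [ 0.   0.1 -0. ]
```

```bash
python3 -m creep '[[2,0.7,0,0,0,0,-1],[3,1.1,0,0,0,0,-1],[3,1.1,0,0,0,0,-1],[2.7,1,0,0,0,0,-1],[1.7,0.7,0,0,0,0,-1],[0,0,2,0,0,0,-1],[0,0,2.5,0,0,0,-1],[0,0,1.2,0,0,0,-1],[0,0,0,0,0,0,-1],[0,0,0,0,0,0,-1],[0,0,0,0,0,0,-1]]'
python3 -c "
from m2 import *
go((.6023,.1535,.0335),0);shot('w8.png')"
```

```text
t: 22.8
tool_pos: [0.6029, 0.1539, 0.0624]
tcp_rot: [-3.142, -0.0, -0.0]
force: [0.5, -0.2, -1.8]
grip_width: 0.0244
gripper_force: 25.0
shift cm [-0.06  0.04  2.89] turn deg about tool [-0. -0. -0.]
```

View pics/w8.png

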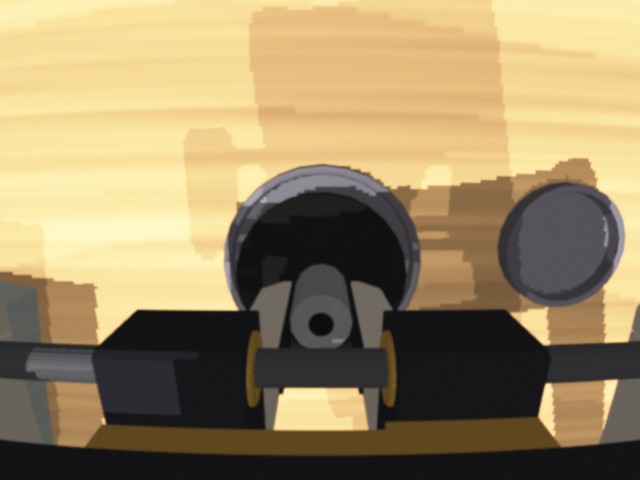

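The large lip spans columns 237–408 and its dish 226–420, so it is centred. I'll lower it, release, and go above the small pad.

```bash
python3 -m creep '[[0,0,1,0,0,0,-1],[0,0,0.9,0,0,0,-1],[0,0,0.6,0,0,0,-1],[0,0,0.35,0,0,0,-1],[0,0,0,0,0,0,-1],[0,0,0,0,0,0,-1]]'
python3 -m creep '[[0,0,0,0,0,0,0.2],[0,0,0,0,0,0,0.2],[0,0,0,0,0,0,0.2],[0,0,0,0,0,0,0.2],[0,0,0,0,0,0,0.2],[0,0,-1,0,0,0,0.2],[0,0,-3,0,0,0,0.2],[0,0,-4,0,0,0,0.2],[0,0,-4,0,0,0,0.2],[0,0,-4,0,0,0,0.2],[0,0,0,0,0,0,0.2],[0,0,0,0,0,0,0.2]]'
python3 -m creep '[[-2,1,0,0,0,0,1],[-3.5,1.7,0,0,0,0,1],[-3.5,1.7,0,0,0,0,1],[-3.2,1.6,0,0,0,0,1],[-2,1,0,0,0,0,1],[-1,0.5,0,0,0,0,1],[0,0,0,0,0,0,1],[0,0,0,0,0,0,1],[0,0,0,0,0,0,1]]'
python3 -c "
from m2 import *
G['pad_large']=(.6023,.1535,.004)
refine(['pad_large','pad_small','dish_small'],('wrist',),60)
go((.4503,.0785,.027),0)"
```

```text
t: 23.35
tool_pos: [0.6026, 0.1537, 0.0329]
tcp_rot: [3.142, 0.0, -0.001]
force: [0.1, -1.0, -1.9]
grip_width: 0.0243
gripper_force: 25.0
t: 24.35
tool_pos: [0.6054, 0.1542, 0.1989]
tcp_rot: [-3.14, -0.008, -0.001]
force: [-0.4, -0.5, -0.5]
grip_width: 0.0559
gripper_force: 0.0
t: 25.1
tool_pos: [0.4511, 0.079, 0.1931]
tcp_rot: [-3.141, 0.0, -0.001]
force: [0.2, 0.2, -0.8]
grip_width: 0.0931
gripper_force: 0.0
pad_large ['wrist'] [ 6.042e-01  1.547e-01 -6.000e-04] IoU 0.989
pad_large ['wrist'] [ 6.042e-01  1.547e-01 -6.000e-04] IoU 0.989
pad_small ['wrist'] [ 0.4501  0.0799 -0.0049] IoU 0.971
pad_small ['wrist'] [ 0.4501  0.0799 -0.0049] IoU 0.971
dish_small ['wrist'] [ 0.6146  0.0032 -0.0078] IoU 0.988
dish_small ['wrist'] [ 0.6146  0.0032 -0.0078] IoU 0.988
shift cm [-0.07  0.06 16.61] turn deg about tool [ 0.  0. -0.]
```

```bash
python3 -m creep '[[0,-0.1,2,0,0,0,1],[0,0,4,0,0,0,1],[0,0,4,0,0,0,1],[0,0,3.5,0,0,0,1],[0,0,2,0,0,0,1],[0,0,1,0,0,0,1],[0,0,0,0,0,0,1],[0,0,0,0,0,0,-1],[0,0,0,0,0,0,-1],[0,0,0,0,0,0,-1],[0,0,0,0,0,0,-1],[0,0,0,0,0,0,-1]]' 25
python3 -m creep '[[0,0,0,0,0,0,-1],[0,0,0,0,0,0,-1],[0,0,0,0,0,0,-1],[0,0,0,0,0,0,-1],[0,0,0,0,0,0,-1],[0,0,0,0,0,0,-1],[0,0,0,0,0,0,-1],[0,0,0,0,0,0,-1],[0,0,0,0,0,0,-1]]'
python3 -m creep '[[0,0,-3,0,0,0,-1],[0,0,-3,0,0,0,-1],[0,0,-3,0,0,0,-1],[0,0,0,0,0,0,-1],[0,0,0,0,0,0,-1],[0,0,0,0,0,0,-1]]'
python3 -c "
from m2 import *
refine(['dish_small'],('wrist',),60)
go((.6135,.004,.031),0)"
```

```text
t: 26.3
tool_pos: [0.4518, 0.0799, 0.0296]
tcp_rot: [-3.141, -0.002, -0.001]
force: [-0.4, 0.7, -0.1]
grip_width: 0.064
gripper_force: 0.0
t: 27.05
tool_pos: [0.4507, 0.0798, 0.0283]
tcp_rot: [3.142, 0.0, -0.001]
force: [-0.4, -0.0, -0.6]
grip_width: 0.0248
gripper_force: 25.0
t: 27.55
tool_pos: [0.4503, 0.0798, 0.1176]
tcp_rot: [3.142, 0.001, -0.001]
force: [0.1, -0.3, -2.7]
grip_width: 0.0249
gripper_force: 25.0
dish_small ['wrist'] [ 0.6141  0.0034 -0.0048] IoU 0.987
dish_small ['wrist'] [ 0.6141  0.0034 -0.0048] IoU 0.987
shift cm [16.44  7.56  8.5 ] turn deg about tool [ 0.   0.2 -0. ]
```

```bash
python3 -m creep '[[2,0.9,0,0,0,0,-1],[3.5,1.6,0,0,0,0,-1],[3.5,1.6,0,0,0,0,-1],[3.4,1.6,0,0,0,0,-1],[2.5,1.2,0,0,0,0,-1],[1.5,0.7,0,0,0,0,-1],[0,0,2,0,0,0,-1],[0,0,2.5,0,0,0,-1],[0,0,1.2,0,0,0,-1],[0,0,0,0,0,0,-1],[0,0,0,0,0,0,-1],[0,0,0,0,0,0,-1]]'
python3 -c "
from m2 import *
go((.6137,.004,.033),0);shot('w9.png')"
```

```text
t: 28.65
tool_pos: [0.615, 0.0038, 0.0621]
tcp_rot: [3.142, -0.001, -0.0]
force: [0.9, 1.6, -0.9]
grip_width: 0.0246
gripper_force: 25.0
shift cm [-0.13 -0.02  2.91] turn deg about tool [ 0. -0. -0.]
```

View pics/w9.png

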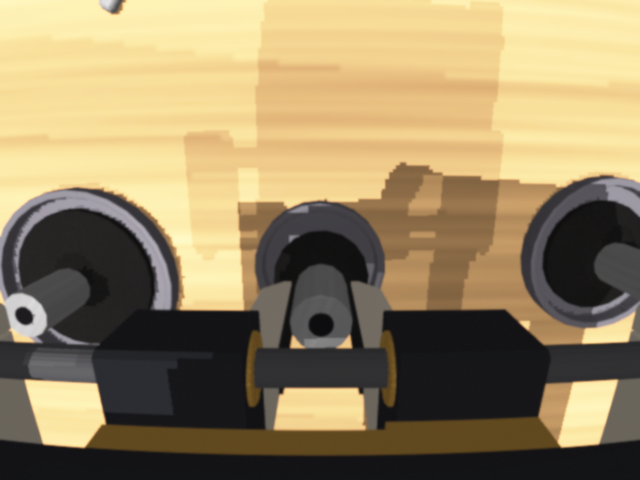

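The small lip spans columns 274–369 and its dish 256–385, so it is centred. I'll lower it, release and retreat.

```bash
python3 -m creep '[[-0.1,0,1,0,0,0,-1],[0,0,0.9,0,0,0,-1],[0,0,0.6,0,0,0,-1],[0,0,0.35,0,0,0,-1],[0,0,0,0,0,0,-1],[0,0,0,0,0,0,-1]]'
python3 -m creep '[[0,0,0,0,0,0,0.1],[0,0,0,0,0,0,0.1],[0,0,0,0,0,0,0.1],[0,0,0,0,0,0,0.1],[0,0,0,0,0,0,0.1],[0,0,-1,0,0,0,0.1],[0,0,-3,0,0,0,0.1],[0,0,-4,0,0,0,0.1],[0,0,-4,0,0,0,0.1],[0,0,-4,0,0,0,0.1],[-3,0,-2,0,0,0,0.1],[-3,0,-2,0,0,0,0.1]]'
python3 -m creep '[[-3,0,0,0,0,0,0.1],[-3,0,0,0,0,0,0.1],[-2,0,0,0,0,0,0.1],[-1,0,0,0,0,0,0.1],[0,0,0,0,0,0,0.1],[0,0,0,0,0,0,0.1],[0,0,0,0,0,0,0.1]]'
python3 -c "
from m2 import *
G.update(pad_large=(.603,.154,.004),pad_medium=(.618,-.1705,.004),pad_small=(.614,.004,.004))
refine(['pad_large','pad_medium','pad_small','flap'],('wrist','top'),60)
cv2.imwrite('pics/s2.png',optics.camera('scene')['frame'][180:380,180:600].repeat(1,0).repeat(1,1)); p=shot('w10.png')
im=cv2.imread('pics/s2.png'); cv2.imwrite('pics/s3.png',cv2.resize(im,(798,380),interpolation=cv2.INTER_CUBIC))"
```

```text
t: 29.2
tool_pos: [0.6135, 0.0037, 0.0325]
tcp_rot: [-3.142, 0.0, -0.001]
force: [-0.4, -0.3, -1.6]
grip_width: 0.0246
gripper_force: 25.0
t: 30.2
tool_pos: [0.5546, 0.0036, 0.2365]
tcp_rot: [3.141, -0.004, -0.001]
force: [-0.7, 0.1, -0.9]
grip_width: 0.0513
gripper_force: 0.0
t: 30.78
tool_pos: [0.4644, 0.0037, 0.2335]
tcp_rot: [3.142, -0.001, -0.001]
force: [-0.0, -0.3, -0.1]
grip_width: 0.0509
gripper_force: 0.0
pad_large ['wrist'] [0.6033 0.1552 0.0008] IoU 0.983
pad_large ['wrist', 'top'] [0.6028 0.155  0.0014] IoU 0.965
pad_medium ['wrist'] [ 0.6203 -0.173  -0.0026] IoU 0.978
pad_medium ['wrist', 'top'] [ 0.6186 -0.1703  0.0027] IoU 0.944
pad_small ['wrist'] [ 0.6156  0.004  -0.0031] IoU 0.965
pad_small ['wrist', 'top'] [0.6132 0.0042 0.005 ] IoU 0.922
flap ['top'] [ 0.5147  0.4292  0.0048 -0.15  ] IoU 0.958
```

View pics/w10.png

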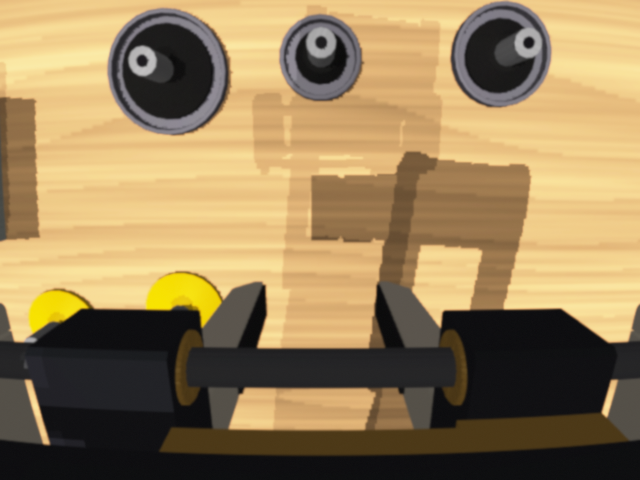

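View pics/s3.png

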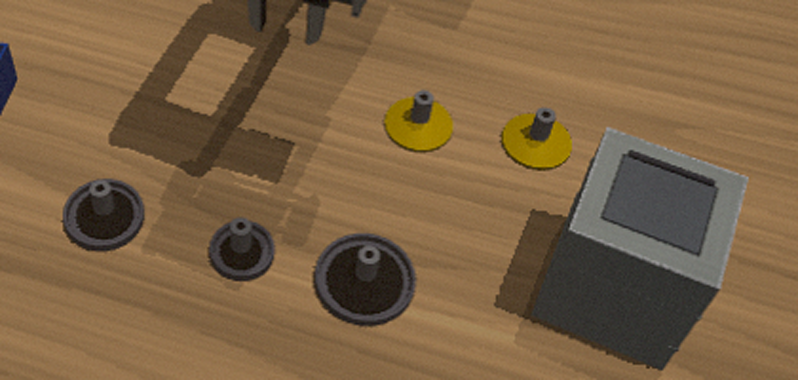

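All three pads stand in their own dishes: wrist view (170,70), (320,57) and (500,54), each ringed evenly by its rim. In the scene crop the flap at (660,205) is level and the bellows is nowhere outside the bin.

```bash
python3 -c "
from plant import robot
print(robot.hand_in())"
```

```text
the job is handed in; nothing more can be done
None
```

The job is handed in at about 31 s of the 106 s, with no verdict returned: each flat pad stands in its own dish, and the bellows pad went through the flap, which looks shut; I saw the bellows nowhere outside the bin but couldn't see inside.

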